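# Empty the module tester's catch tray

## Robot

A 6-joint arm with a two-finger parallel gripper is mounted at the origin on the work surface. World frame = base frame: x ahead of the robot, y to its left, z up, the work surface at z = 0. Lengths are in m, angles in degrees, forces in N, time in s.
With the tool pointing down it reaches from about 0.275 to 0.85 m from the base axis. Payload 5.2 kg.
Tool frame: the origin (TCP) lies midway between the tips of the shut fingers; the grasp point (between the pads) lies manip.tcp_to_grasp behind it (manip.tcp_to_grasp is the distance from the TCP to the grasp point, in m); z points along the fingers, y is the line along which they close (so a half turn about z gives the same grasp; the last joint's range is limited). The gripper opens to 85 mm and grips with 20 to 120 N. Pads are 22 mm wide; open, the fingers measure 114 mm over their backs; the gripper's body (76 mm by 85 mm) begins 54 mm behind the grasp point. The pads swing forward as they close: fully open they stand 13 mm farther back than shut.
Start: joints at [60.63, 14.817, 87.949, -0, 77.235, -11.62], TCP at [0.168, 0.524, 0.231] pointing down, gripper open.
Joint ranges: [-179.93, 179.93], [-52.35, 119.4], [10.71, 147.94], [-69.91, 249.91], [12.55, 155.21], [-178.61, 178.61]. Speed limits (degrees/s): [147.25, 147.25, 180, 180, 180, 180].

## Interface

Orientations are given as [roll, pitch, yaw] about the fixed x, y, z axes, in that order (R = Rz(yaw) Ry(pitch) Rx(roll)).
In Python, from workcell import manip, read_camera, ticket, outline_of, pinpoint gives the robot as it stands.
- The arm moves only by the shell command python3 -m handwheel 'ROWS'. ROWS is JSON, one flat list of numbers, 7 for each row, row after row: the shift along the tool's x, y, z in mm, then the turn, a rotation vector about the tool's x, y, z in rad, then the opening, from 0 (shut) to 1 (fully open). A call has 1 to 20 rows; each row shifts and turns the commanded pose from where the row before left it, along the tool's axes as they then stand; what a row does not reach is not made up. A row lasts 1/10 s, in which the tool goes at most 50 mm and 8.59 degrees, less where a joint would pass 70% of its speed; a pose out of reach is approached as far as the arm can. A call is refused whole if a number of a shift passes 50 or a number of a turn 0.15, either way. A call with a gripper value outside its range is refused whole. The fingers move at their own pace and stop on an object; the grip force is fixed at half the most. Time passes only in rows, so rows that do not move let the fingers close. It gives the time, the measured TCP pose, the force, the opening and the grip force at its end, in the units of the state.
- manip.get_obs(): the state, without advancing time (a new reading comes with each control period).
- read_camera(name): name is "scene" or "top"; returns a dict with "img" (400x640x3 uint8, red, green, blue), "fx", "fy", "cx", "cy" (pixels), "origin" and "rotation" of the camera in the world. Camera axes: x right, y up, looking along -z (the intrinsics and any distortion apply to the point x, -y, -z); pixel columns grow to the right and rows downward; lengths in m; the calibration is good to about 2 mm. A picture is of the moment at which its call begins. There is no depth.
- ticket.close_job(): hands the job in; it is judged then, once.
Trained networks look in the newest picture that a camera, given by its name, has taken for a name from the list of things; names that differ only in an ending like _2 or _b are one class to them, and where a whole thing is asked for, a point or a joint stands for the part that bears it (a point fixed in the world has none). Each returns a list of dicts, best first, with "p" (0 to 1); they miss things now and then, are a little off and sometimes report something else, mostly with a low value. They report only what shows in the picture. A call takes as long as a camera call. They do not tell look-alikes from the thing itself.
- outline_of(name, camera): "region" (400x640 bool, what is visible of it) and "position" ([column, row] in pixels, amid what is visible of it).
- pinpoint(name, camera): "position" ([column, row] in pixels: a listed point, or the origin of a listed thing).
The state is a dict: "time": time; "q": joint angles; "qvel": joint speeds; "joint_efforts": joint torques, N m; "tcp_pos": TCP position; "tcp_rot": TCP orientation; "force": force on the tool from outside, world axes, zero at the start; "wrist_torque": the same for the moment, N m; "gripper_width": finger opening in m; "grip_force": force on a finger pad.
Only numpy, scipy, OpenCV 4.12 (cv2) and the standard library are available. Lean on these libraries where they do the work, as an engineer would, in place of code of your own. Each camera call takes 0.05 s, during which the arm holds its last target. There are 200 camera calls.

## Task

Two finned aluminium modules are finished in the tester's catch tray, one of them still held by the steel pin through its ear. First draw the pin and park it upright in the notch of the bracket on the side of the tray, resting on its collar; then take both finned modules out and set them gently, not dropped, flat and fins up side by side on the floor of the grey tote. Leave the open housing without fins where it lies in the tray.

Things in the scene. Friction and masses are not known exactly. Their poses are not given: they have to be found in the camera images.
- station: Tester and steel catch tray, fixed. Origin: on the bench under the tray centre; x, y along the tray sides. Tray inside 240 (x) x 310 (y), floor 45 above the bench, rim 4 thick, 20 above the floor. Tester housing from y = -205 to -430, 260 along x, 180 high; a short sloping chute (top at most 90 high) joins it to the tray. Notch bracket on the +y side.
- bore (a point): Mouth of the 17 mm bore in the tray floor, at the floor's level (45 above the bench), near the +y end of the tray. Axes as the station.
- notch (a point): Parking point of the notch: a slot 22 wide, 40 deep in a horizontal plate 8 thick, top 65 above the bench (level with the tray rim), open underneath and towards -x. Point: on the plate top level and slot centre line, 24 from the mouth, 16 from the closed end (+x), 38 outside the tray rim. Axes as the station.
- pin: Steel pin, 91 long: shank 14 diameter, 46 long, below a collar 40 diameter, 5 thick; above it a dark round grip 24 diameter, 40 long. Origin: centre of the collar underside; z up the grip. At the start the shank passes through the pinned module's ear into the bore, collar on the ear. Parked: origin at notch, shank hanging in the slot. 0.15 kg.
- pinned_module: Finned module held by the pin: plain aluminium body 95 (x) x 44 (y) x 46 high, thin lengthwise fins on top (upper 12 mm; sides smooth up to 34). A flat ear 44 wide, 6 thick, level with the underside, sticks out 47 from the -x end; 20 mm hole 75.5 from the origin. Origin: centre of the body's underside (ear not counted); z up. 0.3 to 0.55 kg.
- pinned_module_ear (a point): Centre of the hole in the pinned module's ear, on the ear's top face.
- loose_module: Finned module lying loose in the tray, same as the pinned one: plain aluminium body 95 (x) x 44 (y) x 46 high, thin lengthwise fins on top (upper 12 mm; sides smooth up to 34). A flat ear 44 wide, 6 thick, level with the underside, sticks out 47 from the -x end; 20 mm hole 75.5 from the origin. Origin: centre of the body's underside (ear not counted); z up. 0.3 to 0.55 kg.
- bare_housing: Unfinished housing, to be left alone: same aluminium outline and ear, but an open empty box 30 high (walls 4), no fins. Lies loose in the tray, beside the loose finned module (which of the two lies where varies). Origin: centre of the underside of the body without the ear.
- tote: Grey plastic tote, open on top, outside 250 (x) x 230 (y) x 70 high (rim lip 12 wider all round), walls 5, floor 5 thick, fixed to the bench. Origin: centre of the underside.
There are look-alikes about, which are no part of the job. Leave any brown or turquoise look-alike of the pinned_module alone.

How it is judged (in metres and radians):
On the way:
1. the pin is drawn and stands parked in the bracket's notch, collar on the plate, let go (x of pin in the frame of notch between -0.018 and 0.013 m and y of pin in the frame of notch between -0.007 and 0.007 m and z of pin in the frame of notch between -0.004 and 0.004 m and angle between pin's own z axis and vertical below 0.15 rad and contact force between the fingers and pin below 0.1 N), for 0.2 s.
At the end, for the whole second after the job is handed in: Pin stands in the notch (tilt < 0.15 rad, collar within 4 mm of the plate, shank at least 6 mm inside the mouth); both finned modules at rest flat on the tote floor (within 6 mm, tilt < 0.12 rad, fins up); the open housing within 30 mm of its start (x of pin in the frame of notch between -0.018 and 0.013 m and y of pin in the frame of notch between -0.007 and 0.007 m and z of pin in the frame of notch between -0.004 and 0.004 m and angle between pin's own z axis and vertical below 0.15 rad and x of pinned_module in the frame of tote between -0.1 and 0.1 m and y of pinned_module in the frame of tote between -0.1 and 0.1 m and z of pinned_module in the frame of tote between 0 and 0.011 m and angle between each of pinned_module, loose_module's own z axis and vertical below 0.12 rad and linear speed of each of pinned_module, loose_module below 0.02 m/s and x of loose_module in the frame of tote between -0.1 and 0.1 m and y of loose_module in the frame of tote between -0.1 and 0.1 m and z of loose_module in the frame of tote between 0 and 0.011 m and distance of bare_housing from where it was at the start of the episode below 0.03 m); the robot touches nothing.
It fails at once if the pinned module is lifted while the pin is still through its ear (z of pinned_module in the frame of station above 0.065 m and distance between pin and pinned_module_ear below 0.02 m).
It fails at once if a module drops into the tote instead of being set down (faster than 0.7 m/s inside it) (x of pinned_module in the frame of tote between -0.12 and 0.12 m and y of pinned_module in the frame of tote between -0.11 and 0.11 m and z of pinned_module in the frame of tote below 0.06 m and linear speed of pinned_module above 0.7 m/s).
It fails at once if a module drops into the tote instead of being set down (faster than 0.7 m/s inside it) (x of loose_module in the frame of tote between -0.12 and 0.12 m and y of loose_module in the frame of tote between -0.11 and 0.11 m and z of loose_module in the frame of tote below 0.06 m and linear speed of loose_module above 0.7 m/s).
It fails at once if the open housing is moved by more than 30 mm (distance of bare_housing from where it was at the start of the episode above 0.03 m).
It also fails if it takes over 67 s, if anything falls off the work surface, if the arm or the gripper's body presses on something with over 40 N, if the wrist force passes 120 N, or if a joint passes its speed limit or range.

## Working session

There is one attempt and no reset: what is moved stays moved. The work goes in short steps, Python scripts to look and compute and a shell command to move; the robot and the scene stay as the last step left them, time stands still between calls to the robot, and variables do not carry over. Pictures are saved under pics/ and viewed, at most 10 in all, crops included, and the job is handed in when it is done.

```bash
mkdir -p pics; ls; cat > h.py <<'E'
import numpy as np,cv2
from workcell import manip, read_camera, ticket, outline_of, pinpoint
def ray(c,px):
    d=np.array([(px[0]-c['cx'])/c['fx'],-(px[1]-c['cy'])/c['fy'],-1.])
    return np.array(c['origin']),np.array(c['rotation'])@d
def at(c,px,z):
    o,d=ray(c,px); return o+d*(z-o[2])/d[2]
def proj(c,P):
    q=np.array(c['rotation']).T@(np.array(P)-c['origin']); return c['cx']-c['fx']*q[0]/q[2],c['cy']+c['fy']*q[1]/q[2]
E
python3 - <<'E'
from h import *
print(manip.tcp_to_grasp, manip.get_obs())
for n in ['scene','top']:
    c=read_camera(n); cv2.imwrite(f'pics/{n}0.png',c['img'][:,:,::-1])
    print(n,{k:np.round(v,3).tolist() for k,v in c.items() if k!='img'})
    for k in ['station','bore','notch','pin','pinned_module','pinned_module_ear','bare_housing','tote']:
        for r in pinpoint(k,n): print(k,np.round(r['position'],1),round(r['p'],2))
E
```

```text
pics
0.0187 {'time': 0.0, 'q': array([ 6.06322833e+01,  1.48598560e+01,  8.80108670e+01, -2.05065079e-03,
        7.72327131e+01, -1.16195601e+01]), 'qvel': array([-0.00850746, -0.01175816,  0.06320691,  0.09709203, -0.01900931,
       -0.01213947]), 'joint_efforts': array([ 3.89913748e-04, -4.46040201e+01, -2.90564632e+01, -2.70776045e-04,
        1.18457727e-02,  2.98635689e-05]), 'tcp_pos': array([0.16738987, 0.52336784, 0.23047054]), 'tcp_rot': array([-1.79898281e+02, -1.88751312e-02,  1.62252282e+02]), 'force': array([-0.01940893, -0.9676966 ,  0.36659879]), 'wrist_torque': array([ 0.01919741, -0.03449195, -0.0424068 ]), 'grip_force': 0.0, 'gripper_width': 0.08544548636783719}
scene {'fx': 414.478, 'fy': 414.478, 'cx': 308.439, 'cy': 199.432, 'origin': [0.898, -0.5, 0.66], 'rotation': [48.747, -1.186, 39.666]}
station [292.9 305. ] 0.56
bore [293.6 242.3] 0.96
bore [294.8 238.5] 0.57
bore [271.7 334.4] 0.19
notch [314.9 206.3] 0.71
pin [292.8 235.2] 0.84
pin [293.3 243.7] 0.45
pin [313.5 205.9] 0.28
pinned_module [324.7 254.5] 0.79
pinned_module [169.6 245.1] 0.68
pinned_module [308.6 150.5] 0.6
pinned_module_ear [293.6 240.6] 0.82
pinned_module_ear [296.  139.4] 0.67
pinned_module_ear [169.2 218.6] 0.64
bare_housing [272.4 335.3] 0.66
tote [391.1 180.4] 0.93
top {'fx': 480.859, 'fy': 480.859, 'cx': 324.179, 'cy': 206.705, 'origin': [0.308, 0.009, 1.317], 'rotation': [7.625, 1.073, -91.501]}
station [389.6 168.8] 0.77
bore [357.  190.9] 0.64
notch [324.1 201.2] 0.92
notch [231.2 186.5] 0.6
pin [359.4 187.8] 0.64
pinned_module [247.1 279. ] 0.79
pinned_module [415.3 271.2] 0.64
pinned_module [353.6 164.2] 0.59
pinned_module_ear [361.9 190.1] 0.59
pinned_module_ear [239.5 306.5] 0.56
pinned_module_ear [404.8 295.1] 0.55
pinned_module_ear [323.7 199.9] 0.51
pinned_module_ear [424.9 145.4] 0.18
tote [325.4 200.9] 0.73
tote [231.4 189.5] 0.71
```

```bash
cat >> h.py <<'E'
from scipy.spatial.transform import Rotation as Ro
_rc=read_camera
def read_camera(n):
    c=dict(_rc(n)); r=np.array(c['rotation'])
    if r.size==3: c['rotation']=Ro.from_euler('xyz',r,degrees=True).as_matrix()
    return c
E
python3 - <<'E'
import cv2
a=cv2.imread('pics/scene0.png')[100:400,80:480]; cv2.imwrite('pics/s0c.png',cv2.resize(a,(800,600),interpolation=2))
a=cv2.imread('pics/top0.png')[80:355,180:540]; cv2.imwrite('pics/t0c.png',cv2.resize(a,None,fx=2.18,fy=2.18,interpolation=2))
E
```

```text
(no output)
```

View pics/s0c.png

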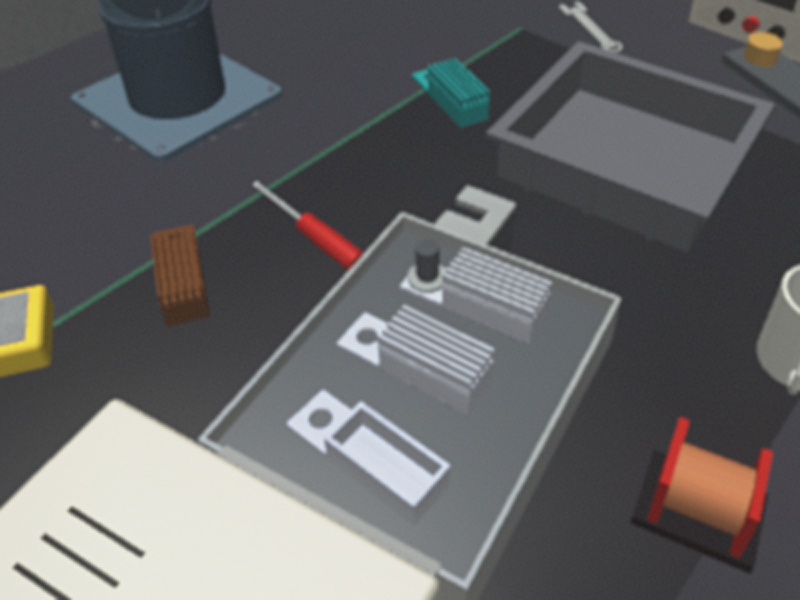

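View pics/t0c.png

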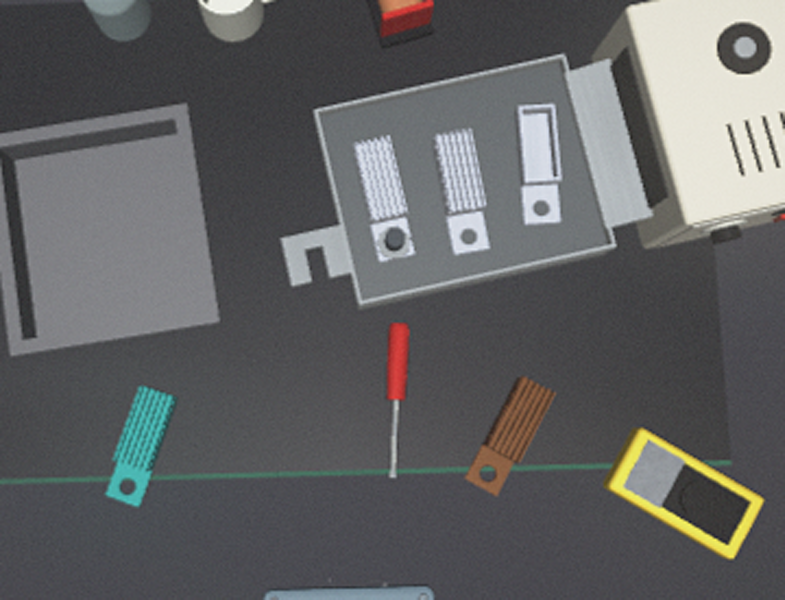

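```bash
cat > fit.py <<'E'
from h import *
from scipy.optimize import minimize, least_squares
def box(x0,x1,y0,y1,z0,z1): return np.array([[x,y,z] for x in(x0,x1) for y in(y0,y1) for z in(z0,z1)])
def cyl(r,z0,z1): t=np.linspace(0,6.28,24); return np.array([[r*np.cos(a),r*np.sin(a),z] for a in t for z in(z0,z1)])
EAR=box(-.0945,-.04,-.022,.022,0,.006)
MOD=[box(-.0475,.0475,-.022,.022,0,.046),EAR]; HOU=[box(-.0475,.0475,-.022,.022,0,.030),EAR]
PIN=[cyl(.02,0,.005),cyl(.012,.005,.045)]
TOTE=[box(-.137,.137,-.127,.127,.066,.070),box(-.125,.125,-.115,.115,0,.07)]
def mask(c,parts,p,z):
    R=Ro.from_euler('z',p[2]).as_matrix(); m=np.zeros((1600,2560),np.uint8)
    for P in parts:
        W=P@R.T+[p[0],p[1],z]; u=np.array([proj(c,w) for w in W])
        cv2.fillConvexPoly(m,cv2.convexHull(np.int32(np.round((u+.5)*4*16))),1,shift=4)
    return m
def fit(cs,regs,parts,p0,z):
    B=[cv2.resize(r.astype(np.uint8),(2560,1600),interpolation=0)>0 for r in regs]
    def f(p):
        s=0
        for c,b in zip(cs,B):
            m=mask(c,parts,[p[0],p[1],p[2]],z)>0; s-=(m&b).sum()/(m|b).sum()
        return s
    r=minimize(f,p0,method='Nelder-Mead',options=dict(initial_simplex=np.array(p0)+np.array([[0,0,0],[.012,0,0],[0,.012,0],[0,0,.15]]),maxiter=90,xatol=1e-4,fatol=1e-4))
    return r.x,-r.fun/len(cs)
E
python3 - <<'E'
from fit import *
C={n:read_camera(n) for n in ['scene','top']}
t=C['top']; cc=lambda a,b:(a/2.18+180,b/2.18+80)
# tray rim corners
pt=[(315,110),(565,56),(613,243),(360,305)]; ps=[(620,298),(466,585),(203,438),(402,214)]
W=[at(t,cc(*p),.065) for p in pt]; S=[at(C['scene'],(p[0]/2+80,p[1]/2+100),.065) for p in ps]
print(np.round(W,4),np.round(S,4),sep='\n')
L=np.array([[.124,.159],[.124,-.159],[-.124,-.159],[-.124,.159]])
def res(p,Q):
    R=Ro.from_euler('z',p[2]).as_matrix()[:2,:2]; return (L@R.T+p[:2]-np.array(Q)[:,:2]).ravel()
for Q in(W,S):
    r=least_squares(res,[.45,-.1,.2],args=(Q,)); print('station',r.x[:2],np.degrees(r.x[2]),np.round(r.fun*1e3,1))
for k in ['notch','bore']:
    for n in C:
        for r in pinpoint(k,n)[:1]: print(k,n,at(C[n],r['position'],.065 if k=='notch' else .045).round(4))
import pickle
D={}
for k in ['pinned_module','pin','bare_housing','tote']:
    for n in C:
        for r in outline_of(k,n):
            D.setdefault((k,n),[]).append(r); print(k,n,np.round(r['position']),r['p'],r['region'].sum(), at(C[n],r['position'],.07).round(3))
pickle.dump((C,D),open('d.pkl','wb'))
E
```

```text
[[ 0.6827  0.0216  0.065 ]
 [ 0.7416 -0.2888  0.065 ]
 [ 0.5062 -0.3328  0.065 ]
 [ 0.4398 -0.026   0.065 ]]
[[ 0.6858  0.0212  0.065 ]
 [ 0.7455 -0.2867  0.065 ]
 [ 0.5073 -0.333   0.065 ]
 [ 0.4464 -0.0277  0.065 ]]
station [ 0.59258343 -0.15648989] 11.242425232929497 [ 0.5  2.   3.6  0.5 -4.3 -3.8  0.2  1.3]
station [ 0.59624362 -0.15656274] 11.173205400614266 [ 1.2  2.3  3.2 -1.8 -1.9 -3.5 -2.6  3.1]
notch top [0.4965 0.0299 0.065 ]
bore scene [ 0.5181 -0.0686  0.045 ]
bore top [ 0.5151 -0.0674  0.045 ]
pinned_module scene [310. 144.] 0.93 775 [0.343 0.194 0.07 ]
pinned_module scene [325. 247.] 0.81 1695 [ 0.59 -0.06  0.07]
pinned_module scene [167. 238.] 0.77 1115 [ 0.343 -0.241  0.07 ]
pinned_module top [246. 283.] 0.91 921 [0.283 0.235 0.07 ]
pinned_module top [355. 162.] 0.89 770 [ 0.593 -0.056  0.07 ]
pinned_module top [414. 278.] 0.85 863 [ 0.284 -0.196  0.07 ]
pin scene [291. 234.] 0.78 297 [ 0.517 -0.076  0.07 ]
pin scene [326. 246.] 0.43 1778 [ 0.589 -0.056  0.07 ]
pin top [362. 189.] 0.63 157 [ 0.519 -0.074  0.07 ]
pin top [472. 143.] 0.25 21803 [ 0.635 -0.367  0.07 ]
bare_housing scene [267. 327.] 0.93 2433 [ 0.625 -0.255  0.07 ]
bare_housing scene [291. 230.] 0.67 332 [ 0.513 -0.069  0.07 ]
bare_housing top [427. 151.] 0.62 955 [ 0.617 -0.249  0.07 ]
bare_housing top [356. 164.] 0.17 829 [ 0.586 -0.058  0.07 ]
tote scene [396. 170.] 0.66 8897 [0.566 0.242 0.07 ]
tote scene [292. 278.] 0.65 2212 [ 0.591 -0.156  0.07 ]
tote top [227. 186.] 0.61 9858 [0.539 0.282 0.07 ]
```

```bash
python3 - <<'E'
from fit import *
import pickle
C,D=pickle.load(open('d.pkl','rb'))
for n in C:
    for r in outline_of('loose_module',n):
        D.setdefault(('loose_module',n),[]).append(r); print(n,np.round(r['position']),round(r['p'],2),r['region'].sum())
pickle.dump((C,D),open('d.pkl','wb'))
def pick(k,n,pos):
    L=sorted(D[k,n],key=lambda r:np.hypot(*(np.array(r['position'])-pos)));r=L[0]
    return r['region'] if np.hypot(*(np.array(r['position'])-pos))<15 else None
for k,parts,z,p0,s,t in [('pinned_module',MOD,.045,[.59,-.055,.19],(325,247),(355,162)),('loose_module',MOD,.045,[.60,-.135,.19],(293,275),(391,160)),
   ('bare_housing',HOU,.045,[.64,-.25,.05],(267,327),(427,151)),('tote',TOTE,0,[.55,.27,.17],(396,170),(227,186)),('pin',PIN,.051,[.517,-.072,0],(291,234),(362,189))]:
    R={n:pick(k,n,p) for n,p in(('scene',s),('top',t))}
    R={n:r for n,r in R.items() if r is not None}
    for ns in [list(R)]+[[n] for n in R]:
        x,f=fit([C[n] for n in ns],[R[n] for n in ns],parts,p0,z); print(k,ns,x[:2].round(4),np.degrees(x[2]).round(1),round(f,3))
E
```

```text
scene [292. 277.] 0.72 2263
top [391. 167.] 0.73 996
pinned_module ['scene', 'top'] [ 0.5916 -0.0542] 11.3 0.786
pinned_module ['scene'] [ 0.5915 -0.0558] 10.3 0.816
pinned_module ['top'] [ 0.5904 -0.0545] 10.6 0.76
loose_module ['scene', 'top'] [ 0.5976 -0.1503] 8.9 0.928
loose_module ['scene'] [ 0.598  -0.1518] 8.0 0.941
loose_module ['top'] [ 0.5981 -0.1499] 9.0 0.927
bare_housing ['scene', 'top'] [ 0.632  -0.2494] 1.8 0.928
bare_housing ['scene'] [ 0.6319 -0.2499] 1.7 0.937
bare_housing ['top'] [ 0.6321 -0.2489] 1.8 0.926
tote ['scene', 'top'] [0.5444 0.2864] 7.7 0.984
tote ['scene'] [0.5441 0.2849] 7.8 0.982
tote ['top'] [0.5443 0.287 ] 7.6 0.988
pin ['scene', 'top'] [ 0.5176 -0.0681] 3.5 0.796
pin ['scene'] [ 0.5174 -0.0691] -1.8 0.738
pin ['top'] [ 0.5172 -0.0676] -0.1 0.855
```

```bash
python3 - <<'E'
from fit import *
C={n:read_camera(n) for n in ['scene','top']}
st=np.array([.594,-.1565]);R=Ro.from_euler('z',11.2,degrees=True).as_matrix()
N=[]
for n in C:
    for r in pinpoint('notch',n)[:2]:
        w=at(C[n],r['position'],.065); l=R.T@(w-[*st,.065]); N.append(w); print(n,round(r['p'],2),w.round(4),l.round(4))
g=N[0] if 0 else np.array([.4965,.030,.065])
ims=[]
for n,(u0,v0) in (('scene',(270,165)),('top',(285,150))):
    im=cv2.resize(C[n]['img'][v0:v0+100,u0:u0+80,::-1],None,fx=5,fy=5,interpolation=cv2.INTER_CUBIC)
    S=np.array([[-.024,.011,0],[.016,.011,0],[.016,-.011,0],[-.024,-.011,0]])@R.T+g
    u=np.array([proj(C[n],s) for s in S]); cv2.polylines(im,[np.int32((u-[u0,v0]+.5)*5)],False,(0,0,255),1)
    for P in PIN:
        u=np.array([proj(C[n],s) for s in P+[.5172,-.068,.051]]);cv2.polylines(im,[cv2.convexHull(np.int32((u-[u0,v0]+.5)*5))],True,(0,255,0),1)
    ims.append(im)
cv2.imwrite('pics/close.png',np.hstack(ims))
E
```

```text
scene 0.77 [0.4951 0.0252 0.065 ] [-0.0618  0.1974 -0.    ]
top 0.57 [0.495  0.0231 0.065 ] [-0.0623  0.1954 -0.    ]
```

View pics/close.png

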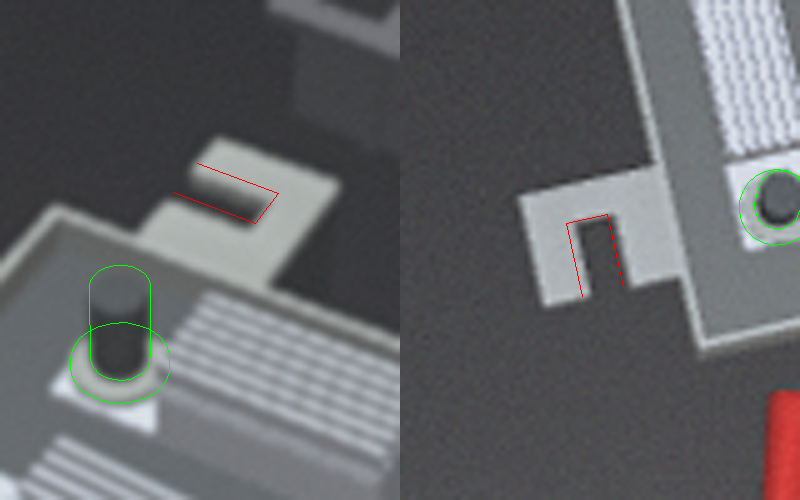

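```bash
cat >> h.py <<'E'
def plan(P,yaw=None):
    o=manip.get_obs(); R=Ro.from_euler('xyz',o['tcp_rot'],degrees=True).as_matrix()
    print('t',round(o['time'],2),'tcp',o['tcp_pos'].round(4),'rot',o['tcp_rot'].round(2),'F',o['force'].round(1),'w',round(o['gripper_width'],4),'grip',round(o['grip_force'],1))
    if yaw is not None: 
        T=Ro.from_euler('xyz',[180,0,yaw],degrees=True).as_matrix(); print('rotvec',Ro.from_matrix(R.T@T).as_rotvec().round(4)); R=T
    print('shift mm (after turn)',((np.array(P)-o['tcp_pos'])@R*1000).round(1))
E
python3 - <<'E'
from fit import *
c=read_camera('top'); g=c['img'].mean(2).astype(np.float32)
R=Ro.from_euler('z',11.2,degrees=True).as_matrix(); g0=np.array([.495,.0258,.065])
s=np.arange(-.035,.036,.0005)
for x in(-.018,-.012,-.006,0,.006,.01):
    u=np.array([proj(c,g0+R@[x,t,0]) for t in s],np.float32)
    v=cv2.remap(g,u[:,:1],u[:,1:],cv2.INTER_LINEAR).ravel(); h=(v.max()+v.min())/2
    k=np.where(np.diff(v>h))[0]; print(x,(s[k]*1000).round(1))
for y in(-.004,0,.004):
    u=np.array([proj(c,g0+R@[t,y,0]) for t in s],np.float32)
    v=cv2.remap(g,u[:,:1],u[:,1:],cv2.INTER_LINEAR).ravel(); h=(v.max()+v.min())/2
    k=np.where(np.diff(v>h))[0]; print('x',(s[k]*1000).round(1))
plan([.5172,-.068,.15],-168.8)
E
python3 -m handwheel '[0,0,0,0,0,-0.127,0.7, 0,0,0,0,0,-0.127,0.7, 0,0,0,0,0,-0.127,0.7, 0,0,0,0,0,-0.127,0.7, 0,0,0,0,0,0,0.7]'
```

```text
-0.018 [-11.   10.5]
-0.012 [-11.  11.]
-0.006 [-11.   10.5]
0 [-11.  11.]
0.006 [-11.   10.5]
0.01 [-11.   10.5]
x [17.5]
x [17.]
x [17.]
t 1.95 tcp [0.1677 0.5238 0.2313] rot [180.    -0.   162.25] F [-1.  -0.2  0.1] w 0.0854 grip 0.0
rotvec [ 0.     -0.     -0.5053]
shift mm (after turn) [-227.9 -648.5   81.3]
time: 2.45
tcp_pos: [0.1677, 0.5238, 0.2313]
tcp_rot: [180.0, 0.0, -168.6]
force: [0.1, 0.4, 0.6]
gripper_width: 0.0596
grip_force: 0.0
```

```bash
python3 -m handwheel '[-15.2,-43.2,4.4,0,0,0,0.6, -15.2,-43.2,4.4,0,0,0,0.6, -15.2,-43.2,4.4,0,0,0,0.6, -15.2,-43.2,4.4,0,0,0,0.6, -15.2,-43.2,4.4,0,0,0,0.6, -15.2,-43.2,4.4,0,0,0,0.6, -15.2,-43.2,4.4,0,0,0,0.6, -15.2,-43.2,4.4,0,0,0,0.6, -15.2,-43.2,4.4,0,0,0,0.6, -15.2,-43.2,4.4,0,0,0,0.6, -15.2,-43.2,4.4,0,0,0,0.6, -15.2,-43.2,4.4,0,0,0,0.6, -15.2,-43.2,4.4,0,0,0,0.6, -15.2,-43.2,4.4,0,0,0,0.6, -15.2,-43.2,4.4,0,0,0,0.6, 0,0,0,0,0,0,0.6, 0,0,0,0,0,0,0.6]'; python3 -c "
from h import *
plan([.5172,-.068,.064],-168.8)"
```

```text
time: 4.15
tcp_pos: [0.5187, -0.0674, 0.1647]
tcp_rot: [179.9, -0.1, -168.9]
force: [0.1, 0.1, 0.3]
gripper_width: 0.051
grip_force: 0.0
t 4.15 tcp [ 0.5187 -0.0674  0.1647] rot [ 1.7995e+02 -6.0000e-02 -1.6893e+02] F [0.1 0.1 0.3] w 0.051 grip 0.0
rotvec [ 0.0009 -0.001  -0.0023]
shift mm (after turn) [  1.6  -0.2 100.7]
```

```bash
python3 -m handwheel '[1.5,0,30,0,0,0,0.6, 0,0,30,0,0,0,0.6, 0,0,20,0,0,0,0.6, 0,0,14,0,0,0,0.6, 0,0,6,0,0,0,0.6, 0,0,0,0,0,0,0.6]' && python3 -m handwheel '[0,0,0,0,0,0,0, 0,0,0,0,0,0,0, 0,0,0,0,0,0,0, 0,0,0,0,0,0,0, 0,0,0,0,0,0,0, 0,0,0,0,0,0,0]'
```

```text
time: 4.75
tcp_pos: [0.5165, -0.0656, 0.065]
tcp_rot: [179.9, -0.1, -168.6]
force: [-0.1, 0.7, 1.3]
gripper_width: 0.0511
grip_force: 0.0
time: 5.35
tcp_pos: [0.5181, -0.067, 0.0666]
tcp_rot: [-180.0, 0.1, -168.7]
force: [-0.8, 0.7, 5.9]
gripper_width: 0.0219
grip_force: 58.6
```

```bash
python3 -m handwheel '[0,0,-5,0,0,0,0, 0,0,-10,0,0,0,0, 0,0,-15,0,0,0,0, 0,0,-20,0,0,0,0, 0,0,-20,0,0,0,0, 0,0,-12,0,0,0,0, 0,0,0,0,0,0,0]' && python3 - <<'E'
from fit import *
o=manip.get_obs()
plan([.493,.0254,.145],-168.8)
for n in ['scene','top']:
    c=read_camera(n); z=o['tcp_pos'][2]-.015
    for r in outline_of('pin',n)[:2]: print(n,np.round(r['position']),r['p'],r['region'].sum())
    for r in pinpoint('pin',n)[:2]: print('pt',np.round(r['position'],1),r['p'],at(c,r['position'],z).round(4))
    cv2.imwrite(f'pics/l_{n}.png',c['img'][:,:,::-1])
a=cv2.imread('pics/l_scene.png')[120:280,200:360];cv2.imwrite('pics/lift.png',cv2.resize(a,(600,600),interpolation=2))
E
```

```text
time: 6.05
tcp_pos: [0.5185, -0.0673, 0.1494]
tcp_rot: [-179.9, 0.2, -168.6]
force: [0.2, -0.4, -1.4]
gripper_width: 0.0224
grip_force: 58.9
t 6.05 tcp [ 0.5185 -0.0673  0.1494] rot [-179.88    0.2  -168.64] F [ 0.2 -0.4 -1.4] w 0.0224 grip 58.9
rotvec [-0.0021  0.0035  0.0027]
shift mm (after turn) [ 7.  95.9  4.4]
scene [293. 209.] 0.56 319
pt [292.7 210.6] 0.71 [ 0.5223 -0.0759  0.1344]
pt [293.2 236.1] 0.46 [ 0.5661 -0.1245  0.1344]
pt [360.5 182. ] 0.49 [ 0.5265 -0.0654  0.1344]
```

View pics/lift.png

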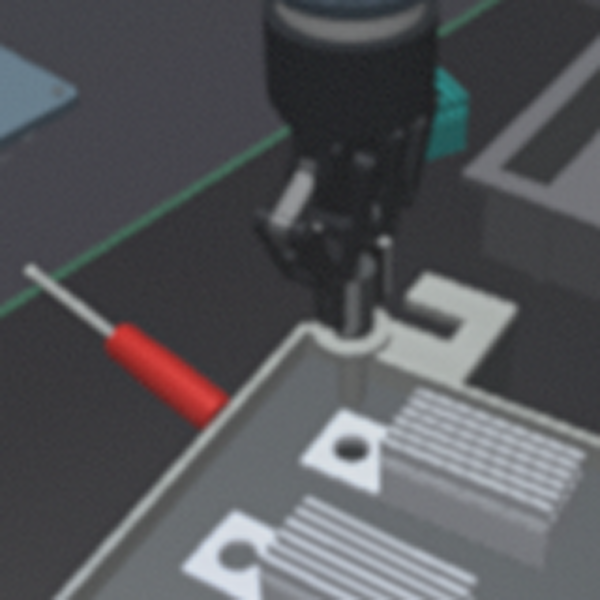

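```bash
python3 - <<'E'
from fit import *
c=read_camera('scene')
for z in(.138,.134,.130,.126,.122): print(z,np.round([proj(c,[.518,-.067,z+.0]),proj(c,[.518,-.067,z-.046])],1))
im=cv2.imread('pics/l_scene.png').astype(int)
print(im[196:236,286:301].mean(2).round().astype(int))
E
```

```text
0.138 [[294.1 205.7]
 [294.2 223.2]]
0.134 [[294.1 207.3]
 [294.2 224.7]]
0.13 [[294.1 208.9]
 [294.2 226.2]]
0.126 [[294.1 210.4]
 [294.2 227.6]]
0.122 [[294.1 212. ]
 [294.2 229. ]]
[[ 40  40  42  41  41  51  70  88  91  81  62  53  56  50  43]
 [ 43  39  41  41  39  50  75  93  92  83  63  55  53  49  45]
 [ 45  41  41  42  42  53  76  94  93  82  64  55  53  51  43]
 [ 42  47  44  42  44  51  75  92  93  79  65  54  52  49  45]
 [ 45  47  44  40  40  51  76  93  94  83  63  54  54  53  50]
 [ 44  49  44  43  41  55  78  94  93  82  64  54  54  60  72]
 [ 45  44  43  41  44  56  79  95  94  80  61  52  55  79 106]
 [ 42  45  43  44  43  57  79  93  94  81  65  55  57  93 134]
 [ 45  44  46  44  43  54  77  92  94  81  62  52  58  94 142]
 [ 51  48  46  42  42  52  75  94  95  81  63  54  56  93 143]
 [ 81  63  50  43  41  55  77  95  93  81  64  52  58 100 149]
 [129 111  90  61  49  63  87  94  92  74  59  52  67 111 156]
 [167 158 133  96  68  75  92  93  85  67  57  66  94 134 166]
 [181 178 162 129  98  89  92  90  80  75  81 100 134 160 176]
 [180 181 177 159 140 124 121 119 
[... 904 characters left out ...]
3 106]
 [106 105 105 102  97  95  98 100  98  93  93  96 103 105 104]
 [104 104 105 102  98  96  98  99  99  96  93  99 104 105 105]
 [104 104 103 104 101 100  98  98  97  95  97 102 105 106 104]
 [104 105 103 104 113 119 116 105 100  97 101 103 104 104 104]
 [105 103 104 119 146 166 161 141 121 107 104 104 102 104 104]
 [104 104 116 148 187 208 207 189 167 144 130 118 109 103 105]
 [103 113 143 182 211 221 221 217 207 193 177 162 142 121 109]
 [109 137 178 209 219 220 221 221 221 218 215 208 190 165 145]
 [128 173 208 220 221 220 220 220 221 222 221 221 218 209 193]
 [160 202 219 222 221 219 217 217 218 219 220 221 222 221 218]
 [191 216 222 220 215 208 202 199 201 206 212 217 221 222 222]]
```

```bash
python3 -m handwheel '[1.6,19.1,0,0,0,0,0, 1.6,32,0,0,0,0,0, 1.6,32,0,0,0,0,0, 1.6,13.3,0,0,0,0,0, 0,0,8,0,0,0,0, 0,0,5,0,0,0,0, 0,0,0,0,0,0,0]' && python3 - <<'E'
from fit import *
plan([.4935,.026,.0806],-168.8)
ims=[]
for n,(u0,v0) in (('scene',(275,150)),('top',(285,150))):
    c=read_camera(n); im=cv2.resize(c['img'][v0:v0+80,u0:u0+80,::-1],None,fx=5,fy=5,interpolation=cv2.INTER_CUBIC); ims.append(im)
cv2.imwrite('pics/overnotch.png',np.hstack(ims))
E
```

```text
time: 7.1
tcp_pos: [0.4917, 0.0256, 0.1331]
tcp_rot: [180.0, -0.1, -168.7]
force: [-0.4, -0.1, -1.2]
gripper_width: 0.0223
grip_force: 59.1
t 7.1 tcp [0.4917 0.0256 0.1331] rot [ 1.7999e+02 -1.1000e-01 -1.6868e+02] F [-0.4 -0.1 -1.2] w 0.0223 grip 59.1
rotvec [ 0.0002 -0.0019  0.0022]
shift mm (after turn) [-1.8  0.1 52.5]
```

View pics/overnotch.png

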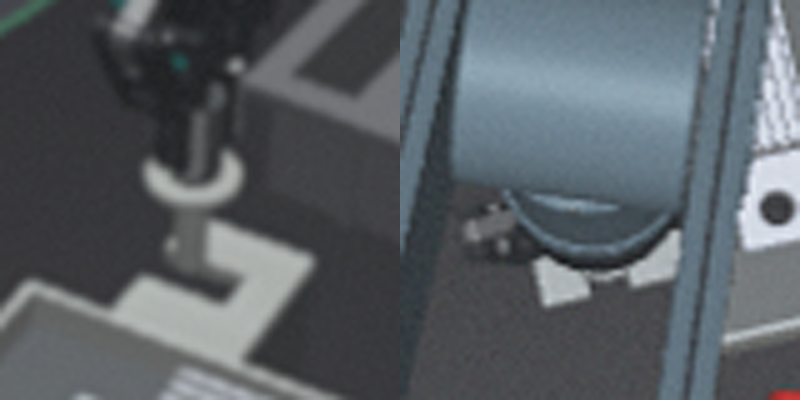

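```bash
python3 -m handwheel '[-1.8,-0.6,6,0,0,0,0, 0,0,10,0,0,0,0, 0,0,12,0,0,0,0, 0,0,11,0,0,0,0, 0,0,8,0,0,0,0, 0,0,4,0,0,0,0, 0,0,0,0,0,0,0, 0,0,0,0,0,0,0]'
```

```text
time: 8.0
tcp_pos: [0.4942, 0.0261, 0.0835]
tcp_rot: [-180.0, 0.0, -168.6]
force: [-0.1, -0.2, -0.9]
gripper_width: 0.0223
grip_force: 59.1
```

```bash
python3 -m handwheel '[0,0,1.5,0,0,0,0, 0,0,1,0,0,0,0, 0,0,0,0,0,0,0]'; python3 -m handwheel '[0,0,0,0,0,0,0.35, 0,0,0,0,0,0,0.6, 0,0,0,0,0,0,0.6, 0,0,0,0,0,0,0.6]';  python3 -m handwheel '[0,0,-10,0,0,0,0.6, 0,0,-20,0,0,0,0.6, 0,0,-30,0,0,0,0.6, 0,0,-30,0,0,0,0.6, 0,0,0,0,0,0,0.6]'
```

```text
time: 8.3
tcp_pos: [0.494, 0.0261, 0.081]
tcp_rot: [-180.0, 0.0, -168.6]
force: [-0.1, -1.0, -0.7]
gripper_width: 0.0222
grip_force: 59.1
time: 8.7
tcp_pos: [0.4941, 0.0261, 0.081]
tcp_rot: [-180.0, 0.0, -168.6]
force: [0.0, 0.3, -0.6]
gripper_width: 0.0512
grip_force: 0.0
time: 9.2
tcp_pos: [0.4969, 0.0257, 0.1757]
tcp_rot: [-179.8, 0.5, -168.6]
force: [-0.2, 1.2, -0.2]
gripper_width: 0.0513
grip_force: 0.0
```

```bash
python3 - <<'E'
from fit import *
plan([.5916,-.0545,.16],-168.8)
c=read_camera('scene'); im=c['img'][130:250,250:410,::-1]; cv2.imwrite('pics/parked.png',cv2.resize(im,(800,600),interpolation=2))
for r in pinpoint('pin','scene')[:2]: print(r['position'],r['p'],at(c,r['position'],.065))
E
```

```text
t 9.2 tcp [0.4969 0.0257 0.1757] rot [-179.82    0.48 -168.64] F [-0.2  1.2 -0.2] w 0.0513 grip 0.0
rotvec [-0.0032  0.0083  0.0028]
shift mm (after turn) [-77.4 -97.1  15.7]
[313.4, 203.2] 0.78 [0.49079167 0.02702088 0.065     ]
[390.4, 181.3] 0.69 [0.57705168 0.20238627 0.065     ]
```

View pics/parked.png

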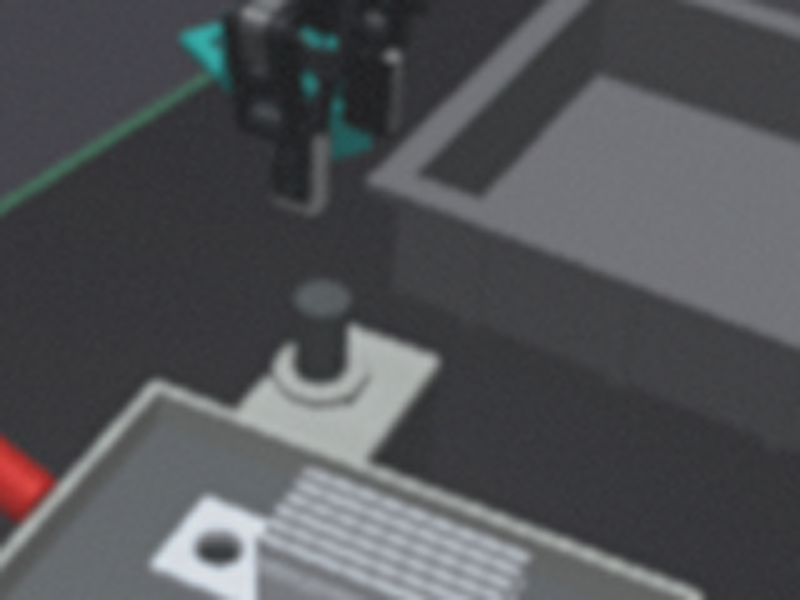

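```bash
python3 - <<'E'
from fit import *
c=read_camera('scene')
r=min(outline_of('pinned_module','scene'),key=lambda r:np.hypot(*(np.array(r['position'])-[322,247])))
print(r['position'],r['p'],fit([c],[r['region']],MOD,[.5916,-.055,.195],.045))
r=[q for q in outline_of('pinned_module','top') if np.hypot(*(np.array(q['position'])-[355,165]))<12]
if r: print(r[0]['p'],fit([read_camera('top')],[r[0]['region']],MOD,[.5916,-.055,.195],.045))
E
```

```text
[323.8, 247.4] 0.84 (array([ 0.59191613, -0.05545777,  0.19440315]), np.float64(0.9219594188978268))
```

```bash
python3 -m handwheel '[-19.4,-24.2,0,0,0,0,0.75, -19.4,-24.2,0,0,0,0,0.75, -19.4,-24.2,0,0,0,0,0.75, -19.4,-24.2,0,0,0,0,0.75, 0,0,0,0,0,0,0.75, 0,0,0,0,0,0,0.75, 0,0,0,0,0,0,0.75]'; python3 -c "
from h import *
plan([.592,-.0545,.048],-168.85)"
```

```text
time: 10.15
tcp_pos: [0.5879, -0.0528, 0.1698]
tcp_rot: [179.9, -0.1, -168.6]
force: [0.2, 0.6, -0.4]
gripper_width: 0.0639
grip_force: 0.0
t 10.15 tcp [ 0.5879 -0.0528  0.1698] rot [ 1.7992e+02 -1.3000e-01 -1.6863e+02] F [ 0.2  0.6 -0.4] w 0.0639 grip 0.0
rotvec [ 0.0014 -0.0023  0.0038]
shift mm (after turn) [ -3.7  -2.5 121.8]
```

```bash
python3 -m handwheel '[-3.7,-2.5,20,0,0,0.004,0.75, 0,0,35,0,0,0,0.75, 0,0,30,0,0,0,0.75, 0,0,18,0,0,0,0.75, 0,0,10,0,0,0,0.75, 0,0,6,0,0,0,0.75, 0,0,0,0,0,0,0.75, 0,0,0,0,0,0,0.75]'
```

```text
time: 10.95
tcp_pos: [0.5938, -0.0552, 0.0529]
tcp_rot: [-180.0, 0.1, -168.9]
force: [0.4, -0.2, 0.1]
gripper_width: 0.0637
grip_force: 0.0
```

```bash
python3 -m handwheel '[0,0,4.5,0,0,0,0.75, 0,0,0,0,0,0,0.75, 0,0,0,0,0,0,0, 0,0,0,0,0,0,0, 0,0,0,0,0,0,0, 0,0,0,0,0,0,0, 0,0,0,0,0,0,0]'; python3 -m handwheel '[0,0,-3,0,0,0,0, 0,0,-6,0,0,0,0, 0,0,-10,0,0,0,0, 0,0,0,0,0,0,0]'
```

```text
time: 11.65
tcp_pos: [0.5936, -0.055, 0.0479]
tcp_rot: [-180.0, 0.1, -168.9]
force: [-0.4, 1.8, 4.9]
gripper_width: 0.043
grip_force: 63.6
time: 12.05
tcp_pos: [0.5942, -0.0556, 0.0678]
tcp_rot: [-179.9, 0.1, -168.9]
force: [1.0, 0.2, -2.9]
gripper_width: 0.0429
grip_force: 62.7
```

```bash
python3 -m handwheel '[0,0,-15,0,0,0,0, 0,0,-25,0,0,0,0, 0,0,-25,0,0,0,0, 0,0,-15,0,0,0,0, 0,0,0,0,0,0,0]'; python3 - <<'E'
from h import *
plan([.5575,.3386,.15],-172.3)
c=read_camera('scene');cv2.imwrite('pics/carry.png',cv2.resize(c['img'][70:270,200:440,::-1],(720,600)))
E
```

```text
time: 12.55
tcp_pos: [0.5949, -0.0557, 0.149]
tcp_rot: [-179.9, 0.3, -168.9]
force: [-1.2, 0.6, -4.3]
gripper_width: 0.0433
grip_force: 62.7
t 12.55 tcp [ 0.5949 -0.0557  0.149 ] rot [-179.85    0.28 -168.87] F [-1.2  0.6 -4.3] w 0.0433 grip 62.7
rotvec [-0.0024  0.005   0.0598]
shift mm (after turn) [-15.8 395.8  -1. ]
```

View pics/carry.png

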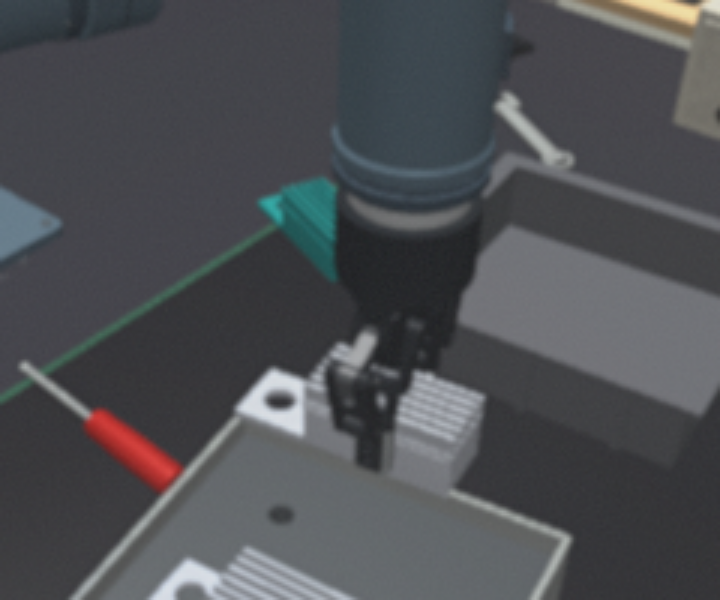

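```bash
python3 -m handwheel '[0,5,0,0,0,0.03,0, 0,15,0,0,0,0.03,0, -1.3,30,0,0,0,0,0, -1.5,36,0,0,0,0,0, -1.5,36,0,0,0,0,0, -1.5,36,0,0,0,0,0, -1.5,36,0,0,0,0,0, -1.5,36,0,0,0,0,0, -1.5,36,0,0,0,0,0, -1.5,36,0,0,0,0,0, -1.5,36,0,0,0,0,0, -1.5,30,0,0,0,0,0, -1.5,20,0,0,0,0,0, -1,8,0,0,0,0,0, 0,0,0,0,0,0,0, 0,0,0,0,0,0,0]'; python3 -c "
from h import *
plan([.5575,.3386,.0085],-172.3)"
```

```text
time: 14.2
tcp_pos: [0.5564, 0.3383, 0.1454]
tcp_rot: [-179.9, -0.1, -172.3]
force: [-0.0, -1.2, -3.1]
gripper_width: 0.043
grip_force: 62.5
t 14.2 tcp [0.5564 0.3383 0.1454] rot [-1.7994e+02 -9.0000e-02 -1.7232e+02] F [-0.  -1.2 -3.1] w 0.043 grip 62.5
rotvec [-0.0011 -0.0015 -0.0004]
shift mm (after turn) [-1.100e+00  1.000e-01  1.369e+02]
```

```bash
python3 -m handwheel '[0,0,10,0,0,0,0, 0,0,20,0,0,0,0, 0,0,20,0,0,0,0, 0,0,20,0,0,0,0, 0,0,20,0,0,0,0, 0,0,16,0,0,0,0, 0,0,12,0,0,0,0, 0,0,8,0,0,0,0, 0,0,4,0,0,0,0, 0,0,2,0,0,0,0, 0,0,0,0,0,0,0, 0,0,0,0,0,0,0]'
```

```text
time: 15.4
tcp_pos: [0.5571, 0.3397, 0.0151]
tcp_rot: [180.0, 0.1, -172.3]
force: [0.2, -0.0, -4.8]
gripper_width: 0.0433
grip_force: 62.6
```

```bash
python3 -m handwheel '[0,0,3,0,0,0,0, 0,0,2,0,0,0,0, 0,0,1,0,0,0,0, 0,0,1,0,0,0,0, 0,0,0,0,0,0,0, 0,0,0,0,0,0,0]'
```

```text
time: 16.0
tcp_pos: [0.5565, 0.3394, 0.0079]
tcp_rot: [-180.0, -0.0, -172.3]
force: [-4.2, -1.2, 4.2]
gripper_width: 0.0429
grip_force: 63.3
```

Contact (force sign flipped). Release and rise.

```bash
python3 -m handwheel '[0,0,0,0,0,0,0.6, 0,0,0,0,0,0,0.7, 0,0,0,0,0,0,0.7, 0,0,0,0,0,0,0.7, 0,0,-8,0,0,0,0.7, 0,0,-20,0,0,0,0.7, 0,0,-40,0,0,0,0.7, 0,0,-45,0,0,0,0.7, 0,0,-45,0,0,0,0.7, 0,0,0,0,0,0,0.7]'; python3 - <<'E'
from fit import *
c=read_camera('scene')
r=min(outline_of('loose_module','scene'),key=lambda r:np.hypot(*(np.array(r['position'])-[292,277])))
x,f=fit([c],[r['region']],MOD,[.5976,-.1503,.15],.045); print(r['position'],r['p'],x,f)
plan([.5980,-.1500,.15],-171.2)
E
```

```text
time: 17.0
tcp_pos: [0.5607, 0.3418, 0.1743]
tcp_rot: [179.7, 0.9, -172.3]
force: [0.2, 0.3, 0.4]
gripper_width: 0.0598
grip_force: 0.0
[291.3, 278.8] 0.65 [ 0.59820757 -0.15160122  0.13604744] 0.9377051743004533
t 17.1 tcp [0.5576 0.3403 0.1677] rot [ 179.91    0.26 -172.29] F [-0.6  0.5  0.2] w 0.0601 grip 0.0
rotvec [ 0.0016  0.0046 -0.019 ]
shift mm (after turn) [  35.  -490.8   17.7]
```

```bash
python3 -m handwheel '[2,-20,0,0,0,-0.016,0.75, 2.5,-38,0,0,0,0,0.75, 2.5,-40,0,0,0,0,0.75, 2.5,-40,0,0,0,0,0.75, 2.5,-40,0,0,0,0,0.75, 2.5,-40,0,0,0,0,0.75, 2.5,-40,0,0,0,0,0.75, 2.5,-40,0,0,0,0,0.75, 3,-40,0,0,0,0,0.75, 3,-40,0,0,0,0,0.75, 3,-40,0,0,0,0,0.75, 3,-38,0,0,0,0,0.75, 2.5,-25,0,0,0,0,0.75, 1,-10,0,0,0,0,0.75, 0,0,0,0,0,0,0.75, 0,0,0,0,0,0,0.75]'; python3 -c "
from h import *
plan([.5985,-.150,.048],-171.4)"
```

```text
time: 18.7
tcp_pos: [0.5947, -0.1499, 0.1645]
tcp_rot: [179.9, -0.1, -171.4]
force: [-1.0, 1.2, 1.0]
gripper_width: 0.0637
grip_force: 0.0
t 18.7 tcp [ 0.5947 -0.1499  0.1645] rot [ 1.7990e+02 -7.0000e-02 -1.7138e+02] F [-1.   1.2  1. ] w 0.0637 grip 0.0
rotvec [ 0.0017 -0.0012  0.0004]
shift mm (after turn) [ -3.7  -0.6 116.5]
```

```bash
python3 -m handwheel '[-3,-0.5,20,0,0,0,0.75, 0,0,35,0,0,0,0.75, 0,0,28,0,0,0,0.75, 0,0,18,0,0,0,0.75, 0,0,9,0,0,0,0.75, 0,0,4,0,0,0,0.75, 0,0,0,0,0,0,0.75, 0,0,0,0,0,0,0.75]'
```

```text
time: 19.5
tcp_pos: [0.599, -0.1513, 0.0525]
tcp_rot: [-179.9, 0.1, -171.4]
force: [0.6, -0.7, 0.1]
gripper_width: 0.0642
grip_force: 0.0
```

```bash
python3 -m handwheel '[0,0.5,4.2,0,0,0,0.75, 0,0,0,0,0,0,0.75, 0,0,0,0,0,0,0, 0,0,0,0,0,0,0, 0,0,0,0,0,0,0, 0,0,0,0,0,0,0, 0,0,0,0,0,0,0]'; python3 -m handwheel '[0,0,-3,0,0,0,0, 0,0,-8,0,0,0,0, 0,0,-17,0,0,0,0, 0,0,-25,0,0,0,0, 0,0,-25,0,0,0,0, 0,0,-17,0,0,0,0, 0,0,-5,0,0,0,0, 0,0,0,0,0,0,0, 0,0,0,0,0,0,0]'; python3 -c "
from h import *
plan([.5709,.2396,.148],-172.3)"
```

```text
time: 20.2
tcp_pos: [0.5984, -0.1509, 0.0476]
tcp_rot: [-180.0, 0.0, -171.4]
force: [-0.6, -0.0, 5.5]
gripper_width: 0.0436
grip_force: 63.5
time: 21.1
tcp_pos: [0.5973, -0.1505, 0.1459]
tcp_rot: [179.9, -0.1, -171.4]
force: [-0.6, -0.3, -3.2]
gripper_width: 0.0432
grip_force: 62.8
t 21.1 tcp [ 0.5973 -0.1505  0.1459] rot [ 1.7993e+02 -1.1000e-01 -1.7140e+02] F [-0.6 -0.3 -3.2] w 0.0432 grip 62.8
rotvec [ 0.0012 -0.0019  0.0158]
shift mm (after turn) [-26.1 390.2  -2.1]
```

```bash
python3 -m handwheel '[-1,5,-2,0,0,0.008,0, -1.5,15,0,0,0,0.008,0, -2.1,30,0,0,0,0,0, -2.2,36,0,0,0,0,0, -2.2,36,0,0,0,0,0, -2.2,36,0,0,0,0,0, -2.2,36,0,0,0,0,0, -2.2,36,0,0,0,0,0, -2.2,36,0,0,0,0,0, -2.2,36,0,0,0,0,0, -2.2,34,0,0,0,0,0, -2,28,0,0,0,0,0, -1.5,18,0,0,0,0,0, -0.6,8,0,0,0,0,0, 0,0,0,0,0,0,0, 0,0,0,0,0,0,0]'; python3 -c "
from h import *
plan([.5709,.2396,.0079],-172.3)"
```

```text
time: 22.7
tcp_pos: [0.5719, 0.2381, 0.1488]
tcp_rot: [-180.0, -0.0, -172.3]
force: [0.8, -0.6, -2.1]
gripper_width: 0.0433
grip_force: 62.6
t 22.7 tcp [0.5719 0.2381 0.1488] rot [-1.7996e+02 -4.0000e-02 -1.7234e+02] F [ 0.8 -0.6 -2.1] w 0.0433 grip 62.6
rotvec [-0.0008 -0.0006 -0.0007]
shift mm (after turn) [  0.8   1.6 140.9]
```

```bash
python3 -m handwheel '[0,0,10,0,0,0,0, 0,0,20,0,0,0,0, 0,0,20,0,0,0,0, 0,0,20,0,0,0,0, 0,0,20,0,0,0,0, 0,0,18,0,0,0,0, 0,0,13,0,0,0,0, 0,0,8,0,0,0,0, 0,0,4,0,0,0,0, 0,0,2,0,0,0,0, 0,0,0,0,0,0,0, 0,0,0,0,0,0,0]'
```

```text
time: 23.9
tcp_pos: [0.5724, 0.2393, 0.0149]
tcp_rot: [180.0, 0.1, -172.3]
force: [-0.7, 0.7, -3.6]
gripper_width: 0.0434
grip_force: 62.7
```

```bash
python3 -m handwheel '[0,0,3,0,0,0,0, 0,0,2,0,0,0,0, 0,0,1,0,0,0,0, 0,0,1,0,0,0,0, 0,0,0,0,0,0,0, 0,0,0,0,0,0,0]'
```

```text
time: 24.5
tcp_pos: [0.5718, 0.2394, 0.0077]
tcp_rot: [180.0, 0.0, -172.3]
force: [-2.8, 0.5, 4.5]
gripper_width: 0.0431
grip_force: 63.4
```

```bash
python3 -m handwheel '[0,0,0,0,0,0,0.6, 0,0,0,0,0,0,0.7, 0,0,0,0,0,0,0.7, 0,0,0,0,0,0,0.7, 0,0,-8,0,0,0,0.7, 0,0,-20,0,0,0,0.7, 0,0,-40,0,0,0,0.7, 0,0,-45,0,0,0,0.7, 0,0,-45,0,0,0,0.7, 35,0,-20,0,0,0,0.7, 40,0,0,0,0,0,0.7, 40,0,0,0,0,0,0.7, 40,0,0,0,0,0,0.7, 0,0,0,0,0,0,0.7, 0,0,0,0,0,0,0.7]'; python3 - <<'E'
from fit import *
plan([.4,.24,.2])
c=read_camera('scene');cv2.imwrite('pics/end.png',cv2.resize(c['img'][80:380,150:510,::-1],(720,600)))
h=[r for r in outline_of('bare_housing','scene') if np.hypot(*(np.array(r['position'])-[267,327]))<20]
if h: print('housing',fit([c],[h[0]['region']],HOU,[.632,-.2494,.03],.045))
E
```

```text
time: 26.0
tcp_pos: [0.4185, 0.2185, 0.1859]
tcp_rot: [180.0, 0.1, -172.3]
force: [0.9, 0.4, -0.3]
gripper_width: 0.0598
grip_force: 0.0
t 26.0 tcp [0.4185 0.2185 0.1859] rot [ 1.8000e+02  1.5000e-01 -1.7228e+02] F [ 0.9  0.4 -0.3] w 0.0598 grip 0.0
shift mm (after turn) [ 15.4  23.8 -14.2]
housing (array([ 0.63200395, -0.24968972,  0.03407805]), np.float64(0.948610979425429))
```

View pics/end.png

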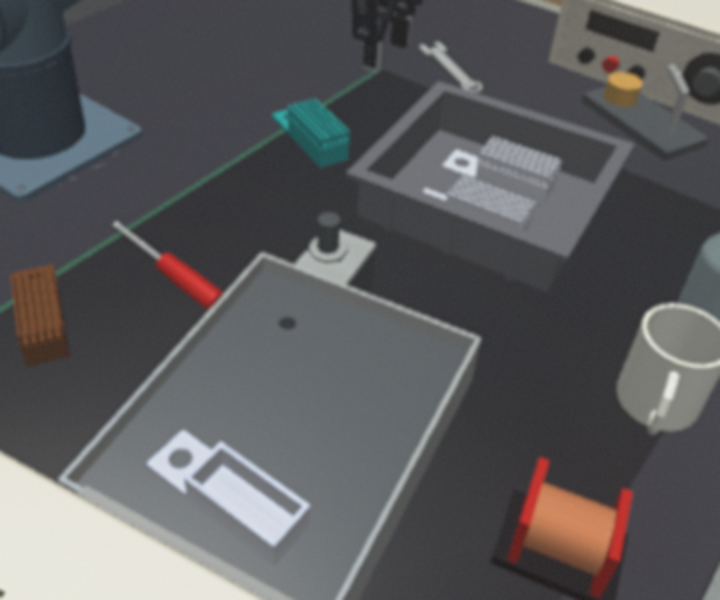

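Both modules lie flat, fins up, in the tote (crop pixels ≈(520,158) and (490,200)). The pin is upright in the notch (≈(328,238)), and the housing hasn't moved (≈(240,490)).

```bash
python3 -c "
from workcell import ticket
print(ticket.close_job())"
```

```text
the job is handed in; nothing more can be done
None
```

I handed the job in at about 26 s: the pin is parked upright in the notch, both finned modules are flat and fins up in the tote, and the open housing is where it started; the hand-in returned no verdict.

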